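# Lock the cradle, flip the kickstand down and hold the frame upright

### The job

The bicycle frame stub leans back in its bench cradle: first press the cradle's keeper strap fully shut over the end of the tipping bar, then flip the frame's kickstand down past its centre until it snaps fully down. Last, swing the frame up from its lean until it stands upright and finish while holding it there by the top tube, since it tips back if let go; leave the other things on the bench where they are.

Things in the scene. Friction and masses are not known exactly. Their poses are not given: they have to be found in the camera images.
- cradle: steel bench cradle, fixed, 160 x 225 mm plate, two uprights carry a 22 mm tipping bar. Origin on the bench below the bar; own y along the bar towards the kickstand end, own x the way the frame leans back at the start, z up; bar axis at x = 0, z = 65 mm. A leaning post with a rubber pad stands behind the frame (x 90, y -40, 165 mm high).
- kickstand (a joint): kickstand angle, rad: 0 folded (level along the cradle's +y), 1.55 fully down at its stop. A spring pushes it back to 0 below about 0.65 and on to 1.55 above it; pressing the shoe over takes 1 to 2 N.
- kickstand_pivot (a point): centre of the kickstand's hinge, on the face of the frame that looks away from the lean (-x), 18 mm from the frame's plane, 80 mm above the tipping bar (frame upright) and at y = 75 mm. The hinge axis is square to the frame's plane (cradle's x, turned by the lean); the leg swings from +y down.
- kickstand_shoe (a point): centre of the black rubber shoe at the end of the round 14 mm leg; shoe 24 mm wide (x), 42 mm long, 14 mm thick. Folded it lies 110 mm towards +y and 45 mm towards -x (of the frame) from the pivot, level with it. Press on its upper face and follow its arc.
- keeper (a joint): keeper strap angle, rad: 0 shut (level over the bar's end), positive open upwards, up to 1.2. It stays where it is left (about 1 to 2 N at the tab move it).
- keeper_tab (a point): middle of the upper face of the black tab at the free end of the keeper strap, at the cradle's -y end; tab 34 x 30 x 12 mm. It swings about an axis along the cradle's y, at x = 33, y = -130, z = 81 mm in the cradle's frame; the tab's middle is 88 mm from that axis, on its -x side, and 6 mm above the strap's midplane.
- screw_box: bystander: cardboard box 65 x 105 x 42 mm, loose
- tape_measure: bystander: yellow tape measure 36 x 84 x 64 mm, loose
- masking_tape: bystander: roll of tape 105 mm across, 25 mm high, loose
- wax_tin: bystander: round tin 70 mm across, 24 mm high, loose. To the right of it a tall green tray leans on a wooden box, both fixed, between 0.5 and 0.75 m ahead of the robot and 0.2 to 0.3 m to its right: keep clear of it on the way in
- frame: the bicycle frame stub: seat tube, stays, top tube, hub (68 mm flanges, sticking out 90 mm on the +x side). Origin on the tipping bar's axis, 65 mm above the cradle's origin; axes as the cradle's when upright, turned about y by the lean.
- lean (a joint): lean of the frame about the tipping bar, rad: 0 upright, positive leaning back (top towards the cradle's +x). It starts at 0.55, resting on the pad by its weight (under 1 kg). The hub hangs on the +x side, so it swings freely back from upright if let go: 0.5 to 1 N at the top tube hold it there. Stop at -0.16.
- top_tube (a point): middle of the grey round tube, topmost part of the frame, 22 mm thick, 150 mm long. It lies 170 mm from the bar's axis, at y = -25 mm in the cradle's frame; the tube runs parallel to the bar. The seat tube joins from below at 15 mm towards -y; grip across the tube, 40 to 50 mm from the middle on the -y side. It may turn between the fingers as the frame swings.

How it is judged (in metres and radians):
On the way, in this order (a step that is already met when the one before it is completed fails the run):
1. the keeper strap is shut (value of joint keeper below 0.08 rad), for 0.2 s.
2. the kickstand is fully down (value of joint kickstand above 1.45 rad), for 0.2 s.
3. the frame is upright in the gripper (value of joint lean between -0.08 and 0.08 rad and contact force between the fingers and frame above 0.5 N and distance between the grasp point and top_tube below 0.11 m), for 0.3 s.
At the end, for the whole second after the job is handed in: keeper within 0.1 rad of shut, kickstand beyond 1.4 rad (snapped down), frame within 0.08 rad (4.6 degrees) of upright and still, the fingers touching the frame with more than 0.5 N, their grasp point within 110 mm of the top tube's middle (all of step 3 and value of joint keeper below 0.1 rad and value of joint kickstand above 1.4 rad and velocity of joint lean between -0.1 and 0.1 rad/s); the arm keeps its last pose, push and grip.
It fails at once if a bystander is pushed more than 30 mm (distance of any of screw_box, tape_measure, masking_tape, wax_tin from where it was at the start of the episode above 0.03 m).
It also fails if it takes over 64 s, if anything falls off the work surface, if the arm or the gripper's body presses on something with over 40 N, if the wrist force passes 120 N, or if a joint passes its speed limit or range.

### The arm

A 6-joint arm with a two-finger parallel gripper is mounted at the origin on the work surface; the furniture and walls round the work are solid. World frame = base frame: x ahead of the robot, y to its left, z up, the work surface at z = 0. Lengths are in mm, angles in degrees, forces in N, time in s.
With the tool pointing down it reaches from about 425 to 950 mm from the base axis. Payload 3.5 kg.
Tool frame: the origin (TCP) lies on the centre line of the jaws, within the pads' length; the fingertips stand robot.tips_ahead ahead of it and the grasp point (between the pads) lies 3 mm ahead of it (robot.tips_ahead is the distance from the TCP to the fingertips, in mm); z points along the fingers, y is the line along which they close (so a half turn about z gives the same grasp; the last joint's range is limited). The gripper opens to 85 mm and grips with 20 to 120 N. Pads are 22 mm wide; open, the fingers measure 114 mm over their backs; the gripper's body (76 mm by 85 mm) begins 54 mm behind the grasp point. The pads swing forward as they close: fully open they stand 13 mm farther back than shut.
Start: joints at [-73.396, 16.404, 90.338, -0, 73.258, -8.594], TCP at [287.407, -610.74, 219.925] pointing down, gripper open.
Joint ranges: [-158.93, 158.93], [-51.34, 127.21], [12.03, 142.37], [-87.48, 267.48], [13.55, 161.25], [-162.69, 162.69]. Speed limits (degrees/s): [159.86, 159.86, 180, 180, 180, 180].

### API

Orientations are given as a 3x3 rotation matrix whose columns are the frame's x, y, z axes.
In Python, from cell import robot, imaging gives the robot as it stands.
- The arm moves only by the tool step_arm, never from a script. Its argument "moves" is a list of rows, each a list of 7 numbers: the closure, from 0 (fully open) to 1 (shut), then the shift along the tool's x, y, z in m, then the turn, a rotation vector about the tool's x, y, z in degrees. In form: [[fingers, x, y, z, ax, ay, az], ...]. A call has 1 to 12 rows; each row shifts and turns the commanded pose from where the row before left it, along the tool's axes as they then stand; what a row does not reach is not made up. A row lasts 1/8 s, in which the tool goes at most 62.5 mm and 10.7 degrees, less where a joint would pass 70% of its speed; a pose out of reach is approached as far as the arm can. A call with a gripper value outside its range is refused whole. The fingers move at their own pace and stop on an object; "newtons" is the grip in N (left out, the last holds). Time passes only in rows, so rows that do not move let the fingers close. It gives the time, the measured TCP pose, the force, the opening and the grip force at its end, in the units of the state.
- robot.sense(): the state, without advancing time (a new reading comes with each control period).
- imaging.grab_frame(name): name is "scene" or "top" or "wrist"; returns the picture (480x640x3 uint8, red, green, blue); there is no depth.
- imaging.camera_info(name): a dict with "mtx" (3x3 intrinsics, pixels), "pose" (4x4, takes a point from camera to world coordinates). Camera axes: x right, y down, z forward; pixel columns grow to the right and rows downward; lengths in mm; the calibration is good to about 2 mm. The wrist camera is an equidistant fisheye: a pixel r from the principal point sees the ray r / f radians off the axis. A picture is of the moment at which its call begins: read the wrist's pose just before it. camera_info takes no time and is no camera call; for the wrist camera it gives the pose at the moment of the call.
- robot.close_job(): hands the job in; it is judged then, once.
The state is a dict: "time_s": time; "joint_positions": joint angles; "joint_velocities": joint speeds; "joint_torque": joint torques, N m; "eef_pos": TCP position; "tool_rot": TCP orientation; "wrist_force": force on the tool from outside, world axes, zero at the start; "moment": the same for the moment, N m; "opening": finger opening in mm; "grasp_force": force on a finger pad.
Only numpy, scipy, OpenCV 4.12 (cv2) and the standard library are available. Lean on these libraries where they do the work, as an engineer would, in place of code of your own. Each camera call takes 0.05 s, during which the arm holds its last target. There are 200 camera calls.

## Working session

There is one attempt and no reset: what is moved stays moved. The work goes in short steps, Python scripts to look and compute and a tool call to move; the robot and the scene stay as the last step left them, time stands still between calls to the robot, and variables do not carry over. Pictures are saved under pics/ and viewed, at most 10 in all, crops included, and the job is handed in when it is done.

Besides the shell and the picture viewer there is one more tool, called after "Call:" in YAML: its name, and indented under it one key for each argument. step_arm: Moves the arm, as the interface text tells. Its arguments: {"type":"object","properties":{"moves":{"type":"array","items":{"type":"array","items":{"type":"number"}}},"newtons":{"type":"number"}},"required":["moves"]}

```bash
ls; mkdir -p pics; python3 - <<'E'
from cell import robot, imaging
import cv2
for n in("scene","top"):
    cv2.imwrite(f"pics/{n}0.png",imaging.grab_frame(n)[:,:,::-1])
    i=imaging.camera_info(n);print(n,i["mtx"],i["pose"].round(3) if hasattr(i["pose"],"round") else i["pose"])
s=robot.sense();print(s,robot.tips_ahead)
E
```

```text
pics
scene [[568.59182714   0.         327.25267172]
 [  0.         568.59182714 236.73667295]
 [  0.           0.           1.        ]] [[ 7.350000e-01 -5.280000e-01  4.260000e-01 -1.092350e+02]
 [-6.780000e-01 -5.830000e-01  4.470000e-01 -6.566600e+02]
 [ 1.200000e-02 -6.170000e-01 -7.870000e-01  1.362066e+03]
 [ 0.000000e+00  0.000000e+00  0.000000e+00  1.000000e+00]]
top [[474.15366834   0.         322.01082315]
 [  0.         474.15366834 244.28552386]
 [  0.           0.           1.        ]] [[-2.400000e-02 -9.930000e-01  1.150000e-01  3.902870e+02]
 [-9.990000e-01  2.700000e-02  2.800000e-02  1.108100e+01]
 [-3.100000e-02 -1.140000e-01 -9.930000e-01  1.370598e+03]
 [ 0.000000e+00  0.000000e+00  0.000000e+00  1.000000e+00]]
{'time_s': 0.1, 'joint_positions': array([-7.33940500e+01,  1.64498996e+01,  9.04152936e+01, -5.85883988e-05,
        7.32586982e+01, -8.59524040e+00]), 'joint_velocities': array([-0.05721069, -0.16868018, -0.07964124,  0.10823339,  0.0385059 ,
       -0.00536782]), 'joint_torque': array([ 9.75633448e-04, -4.07295549e+01, -2.93697846e+01, -1.37358124e-04,
        3.42758263e-03, -2.29678352e-05]), 'eef_pos': array([ 287.25027245, -610.13836242,  218.65940823]), 'tool_rot': array([[ 9.04818180e-01,  4.25797697e-01, -6.18900784e-04],
       [ 4.25798024e-01, -9.04815865e-01,  2.07184783e-03],
       [ 3.22196784e-04, -2.13817231e-03, -9.99997662e-01]]), 'wrist_force': array([-0.06550109, -0.70882697, -1.42190726]), 'moment': array([ 0.08429235, -0.01226643, -0.01630121]), 'grasp_force': 0.0, 'opening': 85.10114169135869} 22.0
```

View pics/scene0.png

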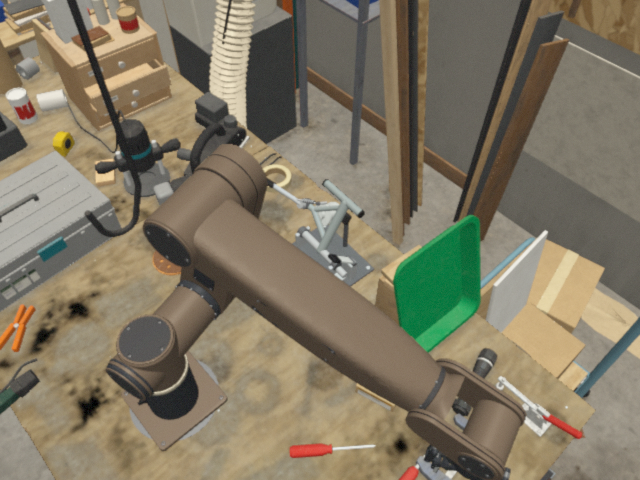

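View pics/top0.png

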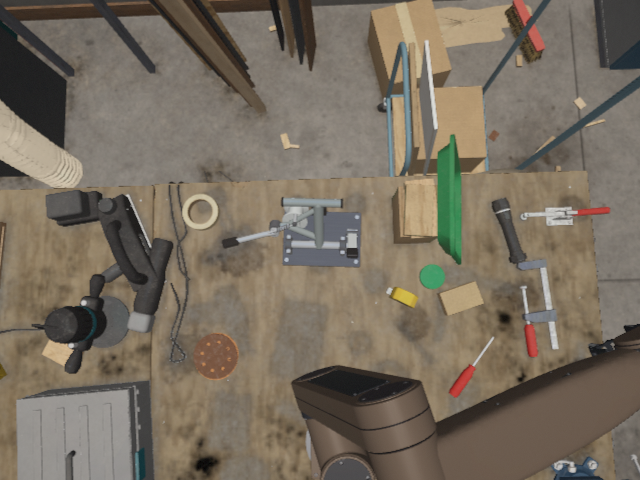

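The top view shows the cradle plate around (322,238). The kickstand shoe is on the left at (230,242), the keeper tab is on the right near (352,250), and the top tube runs from (283,202) to (341,202). Cradle axes are roughly world-aligned. I'll enlarge this area.

```bash
python3 - <<'E'
import cv2
a=cv2.imread("pics/top0.png")[180:285,215:375]
cv2.imwrite("pics/top0c.png",cv2.resize(a,None,fx=5,fy=5,interpolation=cv2.INTER_CUBIC))
E
```

```text
(no output)
```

View pics/top0c.png

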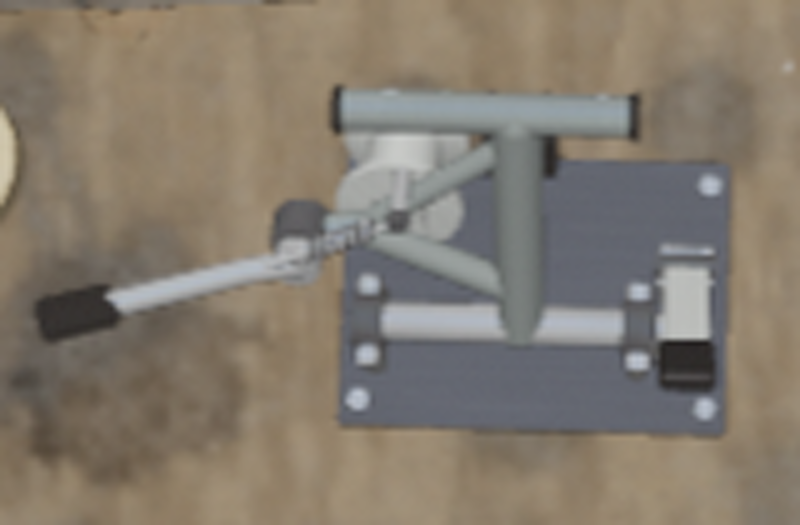

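```bash
cat > h.py <<'E'
import numpy as np
from scipy.optimize import least_squares
from scipy.spatial.transform import Rotation as R
from cell import robot, imaging
def frame_pt(p,lean):  # frame -> cradle
    return R.from_euler('y',lean).apply(p)+[0,0,65]
def tab(a): # upper face middle of tab
    c,s=np.cos(a),np.sin(a)
    return np.array([33-88*c+6*s,-130,81+88*s+6*c])
def world(p,x,y,yaw): return R.from_euler('z',yaw).apply(p)+[x,y,0]
def proj(n,P):
    i=imaging.camera_info(n);T=np.linalg.inv(i["pose"]);q=T[:3,:3]@P+T[:3,3]
    return (i["mtx"]@(q/q[2]))[:2]
E
python3 - <<'E'
from h import *
c=lambda u,v:np.array([215+(u+.5)/5-.5,180+(v+.5)/5-.5])
def model(v):
    x,y,yaw,a,k=v
    return [(frame_pt([0,50,170],.55),c(338,110)),(frame_pt([0,-100,170],.55),c(634,116)),
     (frame_pt([-18-45,75+110*np.cos(k),80-110*np.sin(k)],.55),c(78,313)),
     (tab(a),c(686,362))]
def bar(v): # bar centre line points: only offset across row
    return [((0,70,65),c(382,321)),((0,-75,65),c(626,328))]
def res(v):
    r=[]
    for p,m in model(v): r+=list(proj("top",world(p,*v[:3]))-m)
    for p,m in bar(v): r.append((proj("top",world(np.array(p),*v[:3]))-m)[1])
    return r
f=least_squares(res,[430,20,0,.4,0],x_scale=[100,100,.1,.1,.1]);print(f.x,np.round(f.fun,2))
v=f.x
from scipy.spatial.transform import Rotation as R
for n,p in [("tab",tab(v[3])),("tab0",tab(0)),("piv",frame_pt([-18,75,80],.55)),("shoe",model(v)[2][0]),("tube",frame_pt([0,-25,170],.55)),("grip",frame_pt([0,-70,170],.55)),("grip0",frame_pt([0,-70,170],0)),("tabaxis",np.array([33,-130,81.])),("post",np.array([90,-40,165.]))]:
    print(n,world(p,*v[:3]).round(1),"top px",proj("top",world(p,*v[:3])).round(1))
for k in(-.3,0,.3):
  for X in (-80,80):
    pass
for p in [(-80,-112,5),(80,-112,5),(-80,112,5)]: q=proj("top",world(np.array(p),*v[:3]));print(p,((q-[215,180])*5).round())
E
```

```text
[ 5.43233643e+02  9.64004317e+01 -5.33882439e-02  7.64492319e-01
 -6.17499658e-03] [-0.44  0.11  0.45  0.28 -0.29  0.07  0.27  0.01 -0.25 -0.3 ]
tab [510.  -32.  146.2] top px [352.1 252. ]
tab0 [481.4 -30.5  87. ] top px [351.1 264.7]
piv [573.7 169.9 142.6] top px [274.3 230.1]
shoe [541.6 281.8 166.7] top px [229.9 242.3]
tube [630.6  66.7 209.9] top px [311.7 202.4]
grip [628.2  21.8 209.9] top px [329.8 202.8]
grip0 [539.5  26.5 235. ] top px [328.6 236.9]
tabaxis [569.2 -35.2  81. ] top px [351.8 232.8]
post [631.   51.7 165. ] top px [318.5 205.6]
(-80, -112, 5) [644. 476.]
(80, -112, 5) [651. 201.]
(-80, 112, 5) [256. 465.]
```

Call:
step_arm:
  moves:
    - [1, 0, 0, -0.03, 0, 0, -9.26]
    - [1, 0, 0, -0.03, 0, 0, -9.26]
    - [1, 0, 0, -0.03, 0, 0, -9.26]
    - [1, 0, 0, -0.03, 0, 0, -9.26]
    - [1, 0, 0, -0.03, 0, 0, -9.26]
    - [1, 0, 0, -0.03, 0, 0, -9.26]
    - [1, 0, 0, -0.03, 0, 0, -9.26]
    - [1, 0, 0, 0, 0, 0, 0]
  newtons: 60

```text
time_s: 1.1
eef_pos: [287.6, -611.3, 433.0]
tool_rot: [[0.001, 1.0, 0.002], [1.0, -0.001, -0.005], [-0.005, 0.002, -1.0]]
wrist_force: [-0.1, -0.4, -0.4]
opening: -0.1
grasp_force: 0.0
```

Call:
step_arm:
  moves:
    - [1, 0.047, 0.007, 0, 0, 0, 0]
    - [1, 0.047, 0.007, 0, 0, 0, 0]
    - [1, 0.047, 0.007, 0, 0, 0, 0]
    - [1, 0.047, 0.007, 0, 0, 0, 0]
    - [1, 0.047, 0.007, 0, 0, 0, 0]
    - [1, 0.047, 0.007, 0, 0, 0, 0]
    - [1, 0.047, 0.025, 0, 0, 0, 0]
    - [1, 0.05, 0.027, 0, 0, 0, 0]
    - [1, 0.05, 0.03, 0, 0, 0, 0]
    - [1, 0.05, 0.035, 0, 0, 0, 0]
    - [1, 0.05, 0.035, 0, 0, 0, 0]
    - [1, 0.05, 0.025, 0, 0, 0, 0]

```text
time_s: 2.6
eef_pos: [506.7, -29.6, 427.1]
tool_rot: [[0.002, 1.0, -0.004], [1.0, -0.002, 0.001], [0.001, -0.004, -1.0]]
wrist_force: [0.7, -0.7, -0.5]
opening: 0.2
grasp_force: 0.0
```

```bash
python3 - <<'E'
from h import *
import cv2
s=robot.sense();print(s['eef_pos'],s['joint_positions'])
i=imaging.camera_info("wrist");print(i["mtx"],i["pose"])
cv2.imwrite("pics/w1.png",imaging.grab_frame("wrist")[:,:,::-1])
E
```

```text
[506.67642598 -29.63334189 427.09533804] [-1.48100762e+01 -9.66934813e+00  9.65296494e+01 -7.57007828e-03
  9.33469821e+01 -1.46723328e+01]
[[371.64829954   0.         319.14252045]
 [  0.         371.64829954 240.86777226]
 [  0.           0.           1.        ]] [[ 9.99990527e-01 -1.40530119e-03 -4.11948539e-03  5.06460746e+02]
 [-2.65425178e-03 -9.46987463e-01 -3.21259552e-01  5.20420267e+01]
 [-3.44963458e-03  3.21267443e-01 -9.46982223e-01  5.80235590e+02]
 [ 0.00000000e+00  0.00000000e+00  0.00000000e+00  1.00000000e+00]]
```

View pics/w1.png

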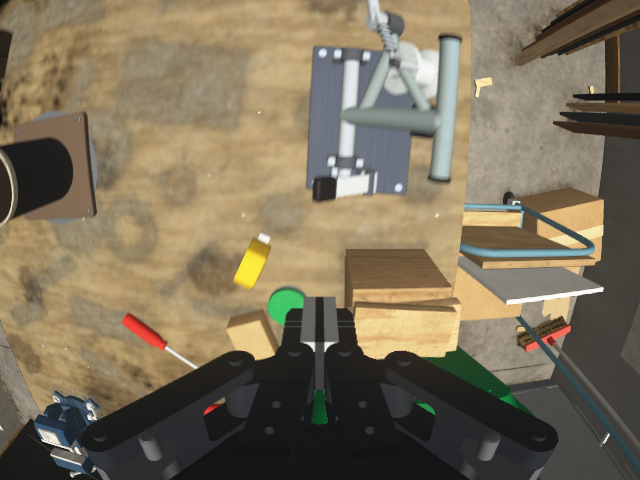

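The wrist view shows the black tab at about (323,189), the top tube from (450,38) to (440,178), and clear space all round. I'll check these against the fit.

```bash
cat >> h.py <<'E'
V=[543.2,96.4,-.0534]
def projw(P,pose,mtx):
    T=np.linalg.inv(pose);q=T[:3,:3]@P+T[:3,3]
    th=np.arctan2(np.hypot(q[0],q[1]),q[2]);r=mtx[0,0]*th
    return r*q[:2]/np.hypot(q[0],q[1])+mtx[:2,2]
E
python3 - <<'E'
from h import *
import cv2
i=imaging.camera_info("wrist")
for a in(.6,.7,.76,.85,.95): print(a,projw(world(tab(a),*V),i["pose"],i["mtx"]).round(1),world(tab(a),*V).round(1))
for y in(50,-100): print(projw(world(frame_pt([0,y,170],.55),*V),i["pose"],i["mtx"]).round(1))
a=cv2.imread("pics/w1.png")[130:230,260:410]
cv2.imwrite("pics/w1c.png",cv2.resize(a,None,fx=5,fy=5,interpolation=cv2.INTER_CUBIC))
E
```

```text
0.6 [313.9 194.1] [500.1 -31.5 135.6]
0.7 [318.6 195.4] [505.9 -31.8 142.3]
0.76 [321.8 196.2] [509.6 -32.  146. ]
0.85 [326.9 197.4] [515.7 -32.3 151.1]
0.95 [333.2 198.6] [523.  -32.7 156.1]
[446.5  45.5]
[434.4 188. ]
```

View pics/w1c.png

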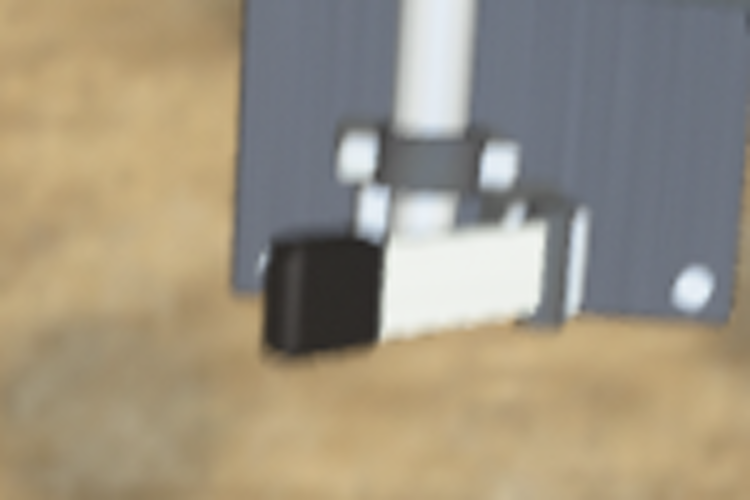

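```bash
python3 - <<'E'
from h import *
i=imaging.camera_info("wrist");s=robot.sense();print(i["pose"][:3,3],s['eef_pos'],s['time_s'])
P0=np.array(i["pose"]);P0[:3,3]=[506.46,52.04,580.24]
m=[((0,50,170),(450,37)),((0,-100,170),(440.5,180))]
def res(v):
    r=[]
    for p,q in m: r+=list(projw(world(frame_pt(np.array(p,float),.55),*v[:3]),P0,i["mtx"])-q)
    r+=list(projw(world(tab(v[3]),*v[:3]),P0,i["mtx"])-[327.3,188.8])
    return r
f=least_squares(res,V+[.76],x_scale=[100,100,.1,.1]);print(f.x,f.fun.round(1))
E
```

```text
[507.21949257  56.61844422 580.35030906] [508.09581601 -24.17404701 426.75780107] 2.65
[ 5.47194173e+02  1.00492980e+02 -4.37778299e-02  7.65650856e-01] [ 0.4  0.2 -0.3 -0.8 -0.1  0.6]
```

Call:
step_arm:
  moves:
    - [1, 0, 0, 0, 0, 0, 0]
    - [1, 0, 0, 0.05, 0, 0, 0]
    - [1, 0, 0, 0.06, 0, 0, 0]
    - [1, 0, 0, 0.06, 0, 0, 0]
    - [1, 0, 0, 0.05, 0, 0, 0]
    - [1, 0, 0, 0, 0, 0, 0]
    - [1, 0, 0, 0, 0, 0, 0]

```text
time_s: 3.52
eef_pos: [507.0, -32.8, 211.8]
tool_rot: [[0.002, 1.0, 0.002], [1.0, -0.002, -0.001], [-0.001, 0.002, -1.0]]
wrist_force: [0.8, -0.1, 0.7]
opening: 0.4
grasp_force: 0.0
```

Call:
step_arm:
  moves:
    - [1, 0.002, 0.011, 0.03, 0, 0, 0]
    - [1, 0, -0.008, 0.015, 0, 0, 0]
    - [1, 0, -0.008, 0.009, 0, 0, 0]
    - [1, 0, -0.005, 0.008, 0, 0, 0]
    - [1, 0, -0.004, 0.007, 0, 0, 0]
    - [1, 0, -0.0035, 0.008, 0, 0, 0]
    - [1, 0, -0.003, 0.008, 0, 0, 0]
    - [1, 0, -0.0015, 0.008, 0, 0, 0]
    - [1, 0, -0.001, 0.009, 0, 0, 0]
    - [1, 0, 0, 0.005, 0, 0, 0]
    - [1, 0, 0, 0, 0, 0, 0]
    - [1, 0, 0, 0, 0, 0, 0]

```text
time_s: 5.03
eef_pos: [465.0, -27.8, 96.1]
tool_rot: [[-0.004, 0.999, -0.05], [1.0, 0.004, 0.004], [0.005, -0.05, -0.999]]
wrist_force: [-36.0, -3.0, 9.1]
opening: 0.0
grasp_force: 18.6
```

Call:
step_arm:
  moves:
    - [1, 0, -0.015, 0, 0, 0, 0]
    - [1, 0, -0.015, 0, 0, 0, 0]
    - [1, 0, -0.01, -0.02, 0, 0, 0]
    - [1, 0, -0.01, -0.04, 0, 0, 0]
    - [1, 0, -0.01, -0.04, 0, 0, 0]
    - [1, 0, 0, 0, 0, 0, 0]
    - [1, 0, 0, 0, 0, 0, 0]

```text
time_s: 5.9
eef_pos: [423.3, -29.7, 203.2]
tool_rot: [[-0.0, 1.0, 0.002], [1.0, 0.0, -0.0], [-0.0, 0.002, -1.0]]
wrist_force: [-0.2, 0.5, -0.9]
opening: 0.3
grasp_force: 0.0
```

```bash
python3 - <<'E'
from h import *
import cv2
s=robot.sense();print(s['eef_pos'],s['wrist_force'])
i=imaging.camera_info("wrist");np.savez("w2.npz",p=i["pose"])
a=imaging.grab_frame("wrist")[:,:,::-1]
cv2.imwrite("pics/w2.png",a)
b=imaging.grab_frame("top")[:,:,::-1][215:285,315:375]
b=cv2.resize(b,None,fx=5,fy=5,interpolation=cv2.INTER_CUBIC)
c=np.zeros((480,800,3),np.uint8);c[:,:480]=a[:,130:610];c[:350,480:780]=b
cv2.imwrite("pics/w2m.png",c)
E
```

```text
[423.34317931 -29.74758169 203.15947725] [-0.19662083  0.50677071 -0.8817402 ]
```

View pics/w2m.png

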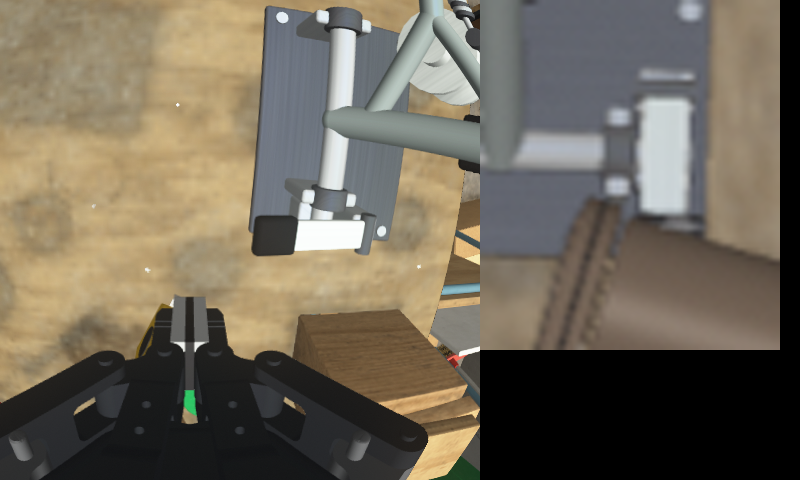

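The wrist view shows the strap almost shut, with the tab's upper face centred at about (405,235). The next step is to estimate its angle.

```bash
sed -i 's/^V=.*/V=[545,98.5,-.049]/' h.py; python3 - <<'E'
from h import *
i=imaging.camera_info("wrist");P=np.load("w2.npz")["p"]
for a in(0,.1,.2,.3,.4,.5): print(a,projw(world(tab(a),*V),P,i["mtx"]).round(1),projw(world(tab(a)+np.array([-17*np.cos(a),0,17*np.sin(a)]),*V),P,i["mtx"]).round(1),projw(world(tab(a)+np.array([17*np.cos(a),0,-17*np.sin(a)]),*V),P,i["mtx"]).round(1),projw(world(tab(a)+np.array([-17*np.cos(a)-12*np.sin(a),0,17*np.sin(a)-12*np.cos(a)]),*V),P,i["mtx"]).round(1))
for p in [(0,60,65),(0,-70,65)]:print(projw(world(np.array(p),*V),P,i["mtx"]).round(1))
E
```

```text
0 [398.8 227.3] [377.1 226.2] [419.8 228.5] [374.9 221.9]
0.1 [402.5 230.8] [380.8 230.3] [423.4 231.3] [376.8 225.7]
0.2 [407.5 234.5] [386.  234.8] [427.9 234.2] [380.1 229.7]
0.3 [413.9 238.3] [393.  239.5] [433.4 237.2] [385.2 234.1]
0.4 [421.6 242.2] [401.8 244.4] [439.9 240.2] [391.9 238.8]
0.5 [430.7 246.2] [412.4 249.5] [447.3 243.2] [400.4 243.7]
[472.9   2.1]
[464.2 153.5]
```

Call:
step_arm:
  moves:
    - [1, 0, 0.035, 0, 0, 0, 0]
    - [1, 0, 0.032, 0, 0, 0, 0]
    - [1, 0, 0, 0.03, 0, 0, 0]
    - [1, 0, 0, 0.03, 0, 0, 0]
    - [1, 0, 0, 0.012, 0, 0, 0]
    - [1, 0, 0, 0.008, 0, 0, 0]
    - [1, 0, 0, 0.008, 0, 0, 0]
    - [1, 0, 0, 0.006, 0, 0, 0]
    - [1, 0, 0, 0.004, 0, 0, 0]
    - [1, 0, 0, 0, 0, 0, 0]
    - [1, 0, 0, 0, 0, 0, 0]

```text
time_s: 7.38
eef_pos: [490.5, -29.8, 105.3]
tool_rot: [[-0.0, 1.0, 0.001], [1.0, 0.0, -0.0], [-0.0, 0.001, -1.0]]
wrist_force: [-0.1, 0.3, 0.2]
opening: 0.0
grasp_force: 0.0
```

Call:
step_arm:
  moves:
    - [1, 0, 0, 0.003, 0, 0, 0]
    - [1, 0, 0, 0.003, 0, 0, 0]
    - [1, 0, 0, 0, 0, 0, 0]
    - [1, 0, 0, 0, 0, 0, 0]

```text
time_s: 7.88
eef_pos: [490.2, -29.7, 98.9]
tool_rot: [[-0.0, 1.0, -0.0], [1.0, 0.0, 0.0], [0.0, -0.0, -1.0]]
wrist_force: [-0.7, 1.1, 1.0]
opening: 0.3
grasp_force: 0.0
```

```bash
python3 - <<'E'
from h import *
import cv2
s=robot.sense();print(s['eef_pos'],s['wrist_force'])
i=imaging.camera_info("wrist");np.savez("w3.npz",p=i["pose"])
a=imaging.grab_frame("wrist")[:,:,::-1]
cv2.imwrite("pics/w3.png",a[50:450,80:600])
E
```

```text
[490.214838   -29.66236163  98.87711267] [-0.6534954   1.10116617  1.03988461]
```

View pics/w3.png

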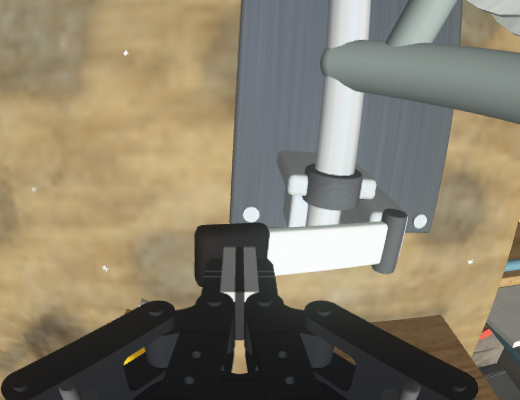

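```bash
python3 - <<'E'
from h import *
i=imaging.camera_info("wrist");P=np.load("w3.npz")["p"]
for a in(-.1,0,.1,.2,.3):
    d=np.array([-np.cos(a),0,np.sin(a)])
    print(a,[projw(world(tab(a)+d*k+[0,15,0],*V),P,i["mtx"]).round(1) for k in(17,-17)],tab(a)[2])
E
```

```text
-0.1 [array([275.9, 250.7]), array([343.1, 256.2])] 78.18468432674727
0 [array([273.7, 258.3]), array([344.5, 261.6])] 87.0
0.1 [array([273.5, 266.9]), array([347.6, 267.4])] 95.75536565658903
0.2 [array([275.8, 276.5]), array([352.4, 273.6])] 104.36330057701284
0.3 [array([281. , 287.1]), array([359.1, 280.2])] 112.73779712095153
```

Call:
step_arm:
  moves:
    - [1, 0, 0, 0.003, 0, 0, 0]
    - [1, 0, 0, 0.003, 0, 0, 0]
    - [1, 0, 0, 0.003, 0, 0, 0]
    - [1, 0, 0, 0, 0, 0, 0]
    - [1, 0, 0, 0, 0, 0, 0]

```text
time_s: 8.55
eef_pos: [490.1, -29.6, 89.7]
tool_rot: [[-0.0, 1.0, -0.0], [1.0, 0.0, 0.0], [0.0, -0.0, -1.0]]
wrist_force: [0.2, 0.7, -0.1]
opening: 0.1
grasp_force: 0.0
```

```bash
python3 - <<'E'
from h import *
import cv2
s=robot.sense();print(s['eef_pos'],s['wrist_force'])
i=imaging.camera_info("wrist");P=i["pose"]
for d in (0,9,22): print(d,projw(s['eef_pos']-[0,0,d],P,i["mtx"]))
for a in(-.1,0,.1,.2):
    dd=np.array([-np.cos(a),0,np.sin(a)])
    print(a,[projw(world(tab(a)+dd*k+[0,15,0],*V),P,i["mtx"]).round(1) for k in(17,-17)])
print("hinge",projw(world(np.array([33,-130,81.]),*V),P,i["mtx"]),"barmid",projw(world(np.array([0,-90,65.]),*V),P,i["mtx"]))
a=imaging.grab_frame("wrist")[:,:,::-1]
cv2.imwrite("pics/w4.png",cv2.resize(a[200:400,240:560],None,fx=2.5,fy=2.5,interpolation=cv2.INTER_CUBIC))
E
```

```text
[490.12680573 -29.63413314  89.74221145] [ 0.23507844  0.68422705 -0.05715894]
0 [321.14201034 301.31394418]
9 [321.05428427 292.63595225]
22 [320.93971655 281.37715291]
-0.1 [array([274. , 257.3]), array([344.4, 263.2])]
0 [array([271.5, 265.7]), array([345.9, 269.1])]
0.1 [array([271.2, 275.1]), array([349.1, 275.5])]
0.2 [array([273.5, 285.7]), array([354.2, 282.4])]
hinge [477.10432556 295.40089995] barmid [420.98484672 209.04143718]
```

View pics/w4.png

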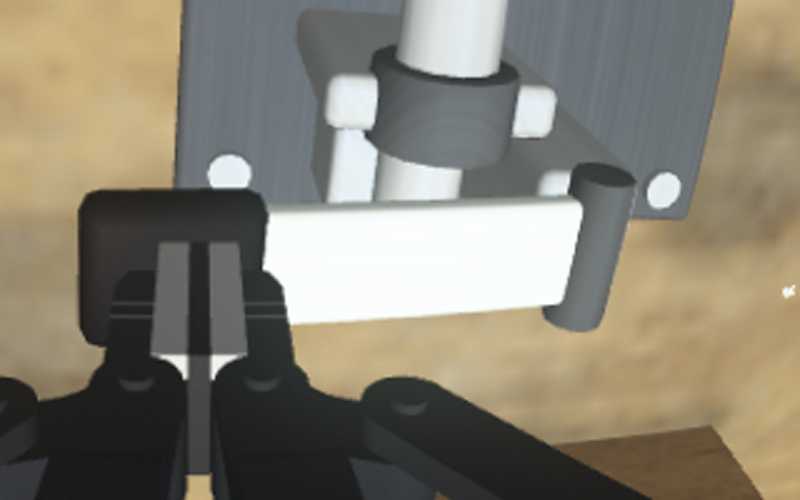

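Comparing the two wrist views, the tab moved with the tip, from about 0.19 to about 0.11 rad. It is therefore being pushed with little force, and I'll continue until it stops.

Call:
step_arm:
  moves:
    - [1, 0, 0, 0.003, 0, 0, 0]
    - [1, 0, 0, 0.003, 0, 0, 0]
    - [1, 0, 0, 0.003, 0, 0, 0]
    - [1, 0, 0, 0, 0, 0, 0]

```text
time_s: 9.1
eef_pos: [490.1, -29.6, 80.5]
tool_rot: [[-0.0, 1.0, -0.0], [1.0, 0.0, 0.0], [0.0, -0.0, -1.0]]
wrist_force: [-0.6, -0.5, -0.0]
opening: -0.1
grasp_force: 0.0
```

```bash
python3 - <<'E'
from h import *
s=robot.sense();i=imaging.camera_info("wrist");P=i["pose"]
g=imaging.grab_frame("wrist").mean(2)
import cv2;cv2.imwrite("pics/w5.png",g)
print(s['eef_pos'])
print("col290",[int(x) for x in g[250:350:2,290]])
print("col320",[int(x) for x in g[250:350:2,313]])
print("row300",[int(x) for x in g[305,250:380:3]])
for a in(-.1,0,.1,.2):
    dd=np.array([-np.cos(a),0,np.sin(a)])
    print(a,[projw(world(tab(a)+dd*k+[0,y,0],*V),P,i["mtx"]).round(1) for k in(17,-17) for y in (15,-15)])
E
```

```text
[490.0537395  -29.60616414  80.50314255]
col290 [175, 173, 172, 171, 171, 170, 170, 170, 169, 167, 168, 165, 160, 37, 35, 36, 38, 41, 44, 48, 53, 56, 54, 55, 53, 53, 53, 52, 51, 49, 37, 35, 34, 36, 35, 46, 39, 34, 65, 34, 33, 33, 32, 32, 31, 32, 31, 31, 31, 31]
col320 [103, 103, 105, 105, 107, 107, 109, 109, 111, 111, 113, 114, 114, 57, 35, 36, 39, 40, 45, 49, 53, 56, 56, 66, 102, 102, 103, 103, 102, 103, 103, 102, 102, 102, 101, 102, 101, 101, 102, 101, 101, 100, 100, 101, 101, 100, 214, 238, 238, 232]
row300 [138, 138, 139, 138, 137, 136, 135, 38, 46, 51, 52, 52, 51, 52, 52, 52, 52, 52, 101, 102, 103, 103, 42, 39, 42, 104, 105, 105, 106, 59, 53, 81, 252, 252, 252, 252, 252, 252, 252, 252, 252, 252, 252, 252]
-0.1 [array([271.9, 264.7]), array([272.1, 320.6]), array([345.9, 271. ]), array([341. , 327.5])]
0 [array([269.2, 273.9]), array([269.7, 332.1]), array([347.6, 277.6]), array([342.3, 335.5])]
0.1 [array([268.8, 284.4]), array([269.5, 344.9]), array([351. , 284.7]), array([345.3, 344. ])]
0.2 [array([271. , 296.2]), array([271.8, 358.9]), array([356.5, 292.3]), array([350., 353.])][ WARN:0@0.016] global loadsave.cpp:1063 imwrite_ Unsupported depth image for selected encoder is fallbacked to CV_8U.
```

Call:
step_arm:
  moves:
    - [1, 0, 0, 0.002, 0, 0, 0]
    - [1, 0, 0, 0.002, 0, 0, 0]
    - [1, 0, 0, 0, 0, 0, 0]
    - [1, 0, 0, 0, 0, 0, 0]

```text
time_s: 9.65
eef_pos: [490.2, -29.7, 76.8]
tool_rot: [[-0.0, 1.0, 0.0], [1.0, 0.0, 0.0], [0.0, 0.0, -1.0]]
wrist_force: [-0.0, -0.1, -0.1]
opening: -0.0
grasp_force: 0.0
```

```bash
python3 - <<'E'
from h import *
for k in range(3):
    s=robot.sense();i=imaging.camera_info("wrist");P=i["pose"]
    g=imaging.grab_frame("wrist").mean(2)
print(s['eef_pos'],s['wrist_force'],s['joint_torque'])
print([int(x) for x in g[265:300,290]])
for a in(-.1,0,.1): print(a,[projw(world(tab(a)+np.array([-np.cos(a),0,np.sin(a)])*k+[0,15,0],*V),P,i["mtx"]).round(1) for k in(17,-17)])
E
```

```text
[490.26108312 -29.65760944  76.93338801] [ 0.31415093  0.23679394 -0.30505081] [-1.30738688e-03 -2.67944437e+01 -2.46877402e+01  1.65988708e-04
 -3.87559012e-04 -7.75786731e-06]
[168, 169, 169, 168, 168, 167, 167, 166, 165, 164, 50, 34, 34, 33, 35, 36, 38, 39, 40, 41, 42, 45, 47, 49, 51, 52, 54, 54, 54, 53, 54, 54, 52, 53, 52]
-0.1 [array([270.5, 267.6]), array([346. , 274.2])]
0 [array([267.7, 277.2]), array([347.7, 281. ])]
0.1 [array([267.2, 288.2]), array([351.3, 288.3])]
```

Call:
step_arm:
  moves:
    - [1, 0, 0, -0.03, 0, 0, 0]
    - [1, 0, -0.02, -0.05, 0, 0, 0]
    - [1, 0, -0.047, -0.046, 0, 0, 0]
    - [1, 0, 0, 0, 0, 0, 0]
    - [1, 0, 0, 0, 0, 0, 0]
    - [1, 0, 0, 0, 0, 0, 0]

```text
time_s: 10.55
eef_pos: [425.1, -29.5, 198.7]
tool_rot: [[-0.0, 1.0, -0.004], [1.0, 0.0, 0.001], [0.001, -0.004, -1.0]]
wrist_force: [-0.7, -0.6, -0.3]
opening: 0.0
grasp_force: 0.0
```

```bash
python3 - <<'E'
from h import *
import cv2
s=robot.sense();i=imaging.camera_info("wrist");P=i["pose"];np.savez("w6.npz",p=P)
a=imaging.grab_frame("wrist")[:,:,::-1]
cv2.imwrite("pics/w6.png",a);print(s['eef_pos'],s['wrist_force'])
b=cv2.imread("pics/w2.png")
f=lambda q:cv2.resize(q[180:280,350:510],None,fx=5,fy=3*5/3,interpolation=cv2.INTER_CUBIC)
c=np.vstack([cv2.resize(b[185:265,360:510],None,fx=3.7,fy=3.7,interpolation=cv2.INTER_CUBIC),cv2.resize(a[185:265,360:510],None,fx=3.7,fy=3.7,interpolation=cv2.INTER_CUBIC)])
print(c.shape);cv2.imwrite("pics/w6c.png",c)
for a in(-.3,-.2,-.1,0,.1,.2): 
    dd=np.array([-np.cos(a),0,np.sin(a)])
    print(a,[projw(world(tab(a)+dd*k+[0,15,0],*V),P,i["mtx"]).round(1) for k in(17,-17)])
E
```

```text
[425.08462133 -29.45673533 198.65803773] [-0.67682997 -0.61220173 -0.2548259 ]
(592, 555, 3)
-0.3 [array([376.2, 200.3]), array([417.3, 205.5])]
-0.2 [array([375.6, 202.9]), array([418. , 207.5])]
-0.1 [array([376.3, 205.9]), array([419.7, 209.6])]
0 [array([378.4, 209.2]), array([422.4, 211.9])]
0.1 [array([382.1, 212.8]), array([426.1, 214.4])]
0.2 [array([387.6, 216.7]), array([430.8, 217. ])]
```

View pics/w6c.png

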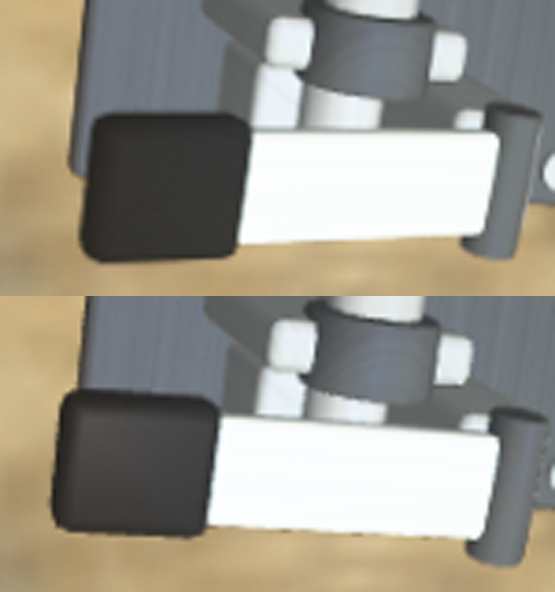

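The lower view (now) shows the strap lowered compared with the upper one. The tab's +y edge now runs from (377,211) to (419,212.6), and the strap edge slopes 17/277. Next I'll convert the slope to an angle.

```bash
python3 - <<'E'
from h import *
import cv2
i=imaging.camera_info("wrist")
for n in("w2","w6"):
  P=np.load(n+".npz")["p"]
  g=cv2.imread(f"pics/{n}.png").mean(2)
  # strap lower(-y) and upper(+y) edges by column
  E=[]
  for u in range(430,485,4):
    col=g[190:275,u]; w=np.where(col>225)[0]; w=w[w>28]
    if len(w): E.append((u,w[0]+190,w[-1]+190))
  E=np.array(E); print(n,"slope top",np.polyfit(E[:,0],E[:,1],1)[0].round(4),"bot",np.polyfit(E[:,0],E[:,2],1)[0].round(4))
  for a in(-.1,-.05,0,.05,.1,.15,.2,.3):
    dd=np.array([-np.cos(a),0,np.sin(a)]);h=np.array([33,-130,81.])
    sl=[]
    for y in(11,-11):
      q=[projw(world(h+dd*k+[0,y,0]+3*np.array([np.sin(a),0,np.cos(a)]),*V),P,i["mtx"]) for k in(65,15)]
      sl.append(round((q[1]-q[0])[1]/(q[1]-q[0])[0],4))
    print(a,sl)
E
```

```text
w2 slope top 0.0 bot -0.0407
-0.1 [np.float64(0.0949), np.float64(0.0829)]
-0.05 [np.float64(0.0824), np.float64(0.0665)]
0 [np.float64(0.0692), np.float64(0.0493)]
0.05 [np.float64(0.0554), np.float64(0.0312)]
0.1 [np.float64(0.0407), np.float64(0.0121)]
0.15 [np.float64(0.0251), np.float64(-0.0083)]
0.2 [np.float64(0.0081), np.float64(-0.0303)]
0.3 [np.float64(-0.0304), np.float64(-0.08)]
w6 slope top 0.0709 bot 0.0538
-0.1 [np.float64(0.0954), np.float64(0.0835)]
-0.05 [np.float64(0.0826), np.float64(0.0668)]
0 [np.float64(0.0693), np.float64(0.0494)]
0.05 [np.float64(0.0552), np.float64(0.031)]
0.1 [np.float64(0.0403), np.float64(0.0116)]
0.15 [np.float64(0.0243), np.float64(-0.0092)]
0.2 [np.float64(0.0071), np.float64(-0.0315)]
0.3 [np.float64(-0.0321), np.float64(-0.082)]
```

Slopes on both strap edges give an angle of about -0.01 rad, so the keeper is shut. Contact came with the TCP about 10 mm beyond the real shut fingertip, and I'll allow for that. Kickstand next.

```bash
python3 - <<'E'
from h import *
T=R.from_euler('y',31.5,degrees=True).as_matrix()@np.array([[0,1,0],[1,0,0],[0,0,-1.]])
print(T.round(3))
def top(k): return world(frame_pt(np.array([-63,75+110*np.cos(k)+7*np.sin(k),80-110*np.sin(k)+7*np.cos(k)]),.55),*V)
p=top(0);print(p.round(1))
for d in(22,-10):
  print(d,"TCP contact",(p-d*T[:,2]).round(1),"45 off -10:",(p+10*T[:,2]-50*T[:,2]).round(1))
q=p
for k in np.arange(.15,1.4,.15): print(round(k,2),(T.T@(top(k)-q)).round(1),(T.T@(top(k)-p)).round(1));q=top(k)
E
```

```text
[[ 0.     0.853 -0.522]
 [ 1.     0.     0.   ]
 [ 0.    -0.522 -0.853]]
[545.8 283.7 172.1]
22 TCP contact [557.3 283.7 190.9] 45 off -10: [566.7 283.7 206.2]
-10 TCP contact [540.6 283.7 163.6] 45 off -10: [566.7 283.7 206.2]
0.15 [ 0.2 -0.  16.5] [ 0.2 -0.  16.5]
0.3 [-2.2 -0.1 16.4] [-2.  -0.1 32.9]
0.45 [-4.7 -0.2 15.8] [-6.7 -0.3 48.7]
0.6 [-7.  -0.3 15. ] [-13.6  -0.6  63.7]
0.75 [-9.1 -0.4 13.8] [-22.7  -1.   77.5]
0.9 [-11.1  -0.5  12.2] [-33.8  -1.5  89.7]
1.05 [-12.8  -0.5  10.4] [-46.6  -2.  100.2]
1.2 [-14.2  -0.6   8.4] [-60.8  -2.6 108.6]
1.35 [-15.3  -0.6   6.2] [-76.1  -3.3 114.8]
```

Call:
step_arm:
  moves:
    - [1, 0, 0.01, -0.05, 0, 0, 0]
    - [1, 0.01, 0.02, -0.05, 0, 0, 0]
    - [1, 0.04, 0.03, -0.05, 0, 0, 0]
    - [1, 0.05, 0.02, -0.03, 0, 0, 0]
    - [1, 0.05, 0.02, 0, 0, 0, 0]
    - [1, 0.05, 0.02, 0, 0, 0, 0]
    - [1, 0.05, 0.02, 0, 0, 0, 0]
    - [1, 0.05, 0, 0, 0, 0, 0]
    - [1, 0.01, 0, 0, 0, 0, 0]
    - [1, 0, 0, 0, 0, 0, 0]
    - [1, 0, 0, 0, 0, 0, 0]

```text
time_s: 11.98
eef_pos: [562.2, 274.6, 374.2]
tool_rot: [[0.001, 1.0, -0.001], [1.0, -0.001, -0.001], [-0.001, -0.001, -1.0]]
wrist_force: [0.0, 0.1, 0.4]
opening: -0.2
grasp_force: 0.0
```

Call:
step_arm:
  moves:
    - [1, 0.009, 0, 0, 10.5, 0, 0]
    - [1, 0, 0, 0, 10.5, 0, 0]
    - [1, 0, 0, 0, 10.5, 0, 0]
    - [1, 0, 0.03, 0.02, 0, 0, 0]
    - [1, 0, 0.03, 0.03, 0, 0, 0]
    - [1, 0, 0.032, 0.03, 0, 0, 0]
    - [1, 0, 0, 0.03, 0, 0, 0]
    - [1, 0, 0, 0.03, 0, 0, 0]
    - [1, 0, 0, 0, 0, 0, 0]
    - [1, 0, 0, 0, 0, 0, 0]

```text
time_s: 13.22
eef_pos: [568.4, 284.0, 209.0]
tool_rot: [[0.001, 0.854, -0.521], [1.0, -0.001, 0.001], [0.001, -0.521, -0.854]]
wrist_force: [-0.2, 0.5, 0.5]
opening: 0.0
grasp_force: 0.0
```

Call:
step_arm:
  moves:
    - [1, 0, 0, 0.01, 0, 0, 0]
    - [1, 0, 0, 0.01, 0, 0, 0]
    - [1, 0, 0, 0.01, 0, 0, 0]
    - [1, 0, 0, 0.01, 0, 0, 0]
    - [1, 0, 0, 0.01, 0, 0, 0]
    - [1, 0, 0, 0.01, 0, 0, 0]
    - [1, 0, 0, 0.01, 0, 0, 0]
    - [1, 0, 0, 0, 0, 0, 0]
    - [1, 0, 0, 0, 0, 0, 0]

```text
time_s: 14.35
eef_pos: [530.7, 284.7, 147.9]
tool_rot: [[-0.0, 0.853, -0.523], [1.0, 0.0, -0.0], [0.0, -0.523, -0.853]]
wrist_force: [0.1, -0.2, 1.0]
opening: -0.2
grasp_force: 0.4
```

```bash
python3 - <<'E'
from h import *
import cv2
s=robot.sense();i=imaging.camera_info("wrist");P=i["pose"];np.savez("w7.npz",p=P)
f=[s['wrist_force']]
a=imaging.grab_frame("wrist")[:,:,::-1];cv2.imwrite("pics/w7.png",a)
for _ in range(3): f.append(robot.sense()['wrist_force']); imaging.grab_frame("wrist")
print(s['eef_pos'],np.array(f).round(2))
def top(k,dl=0): return world(frame_pt(np.array([-63,75+(110+dl)*np.cos(k)+7*np.sin(k),80-(110+dl)*np.sin(k)+7*np.cos(k)]),.55),*V)
for k in(0,.15,.3,.45,.6): print(k,projw(top(k),P,i["mtx"]).round(),projw(top(k,21),P,i["mtx"]).round())
b=imaging.grab_frame("top")[:,:,::-1];cv2.imwrite("pics/t7.png",b)
c=np.hstack([a[0:480,100:560],cv2.resize(b[190:280,215:283],None,fx=5,fy=5.333333,interpolation=cv2.INTER_CUBIC)])
print(c.shape);cv2.imwrite("pics/w7c.png",c)
E
```

```text
[530.72413165 284.70032273 147.88031938] [[ 0.08 -0.23  0.97]
 [-0.72  0.3   1.64]
 [ 0.35  0.55  1.31]
 [-0.24  0.36  0.7 ]]
0 [321. 338.] [323. 292.]
0.15 [321. 316.] [323. 270.]
0.3 [320. 303.] [322. 260.]
0.45 [320. 297.] [321. 257.]
0.6 [319. 295.] [320. 259.]
(480, 800, 3)
```

Force is about 1.2 N, so the shoe is in contact. I'll follow the arc.

Call:
step_arm:
  moves:
    - [1, -0.001, 0, 0.008, 0, 0, 0]
    - [1, -0.002, 0, 0.008, 0, 0, 0]
    - [1, -0.002, 0, 0.008, 0, 0, 0]
    - [1, -0.003, 0, 0.008, 0, 0, 0]
    - [1, -0.003, 0, 0.008, 0, 0, 0]
    - [1, -0.004, 0, 0.008, 0, 0, 0]
    - [1, -0.004, 0, 0.007, 0, 0, 0]
    - [1, -0.005, 0, 0.007, 0, 0, 0]
    - [1, -0.005, 0, 0.006, 0, 0, 0]
    - [1, 0, 0, 0, 0, 0, 0]
    - [1, 0, 0, 0, 0, 0, 0]

```text
time_s: 15.98
eef_pos: [495.4, 255.8, 90.0]
tool_rot: [[-0.0, 0.853, -0.522], [1.0, 0.0, 0.0], [0.0, -0.522, -0.853]]
wrist_force: [0.1, 0.2, -0.0]
opening: 0.3
grasp_force: 0.0
```

```bash
python3 - <<'E'
from h import *
import cv2
s=robot.sense();i=imaging.camera_info("wrist");P=i["pose"];np.savez("w8.npz",p=P)
f=[s['wrist_force']]
a=imaging.grab_frame("wrist")[:,:,::-1];cv2.imwrite("pics/w8.png",a)
for _ in range(3): f.append(robot.sense()['wrist_force']); imaging.grab_frame("wrist")
print(s['eef_pos'],np.array(f).round(2))
b=imaging.grab_frame("scene")[:,:,::-1];cv2.imwrite("pics/s8.png",b)
def top(k,dl=0): return world(frame_pt(np.array([-63,75+(110+dl)*np.cos(k)+7*np.sin(k),80-(110+dl)*np.sin(k)+7*np.cos(k)]),.55),*V)
for k in(0,.8,1.55): print(k,projw(top(k),P,i["mtx"]).round(),proj("scene",top(k)).round(),proj("top",top(k)).round())
E
```

```text
[495.43765233 255.7500764   89.97968985] [[ 0.07  0.22 -0.02]
 [ 0.91 -0.32 -0.33]
 [ 0.54  0.65 -0.64]
 [ 0.32 -0.9   0.65]]
0 [322. 403.] [268. 181.] [229. 240.]
0.8 [318. 314.] [263. 210.] [244. 259.]
1.55 [313. 384.] [274. 234.] [272. 268.]
```

Call:
step_arm:
  moves:
    - [1, 0.02, 0, -0.03, 0, 0, 0]
    - [1, 0.02, 0, -0.05, 0, 0, 0]
    - [1, 0, 0, -0.055, 0, 0, 0]
    - [1, 0, 0, -0.055, 0, 0, 0]
    - [1, 0, -0.03, -0.055, -10.5, 0, 0]
    - [1, 0, -0.03, -0.03, -10.5, 0, 0]
    - [0, 0, -0.03, -0.03, -10.5, 0, 0]
    - [0, 0, 0, 0, 0, 0, 0]
    - [0, 0, 0, 0, 0, 0, 0]

```text
time_s: 17.35
eef_pos: [556.0, 295.7, 387.7]
tool_rot: [[-0.001, 1.0, -0.001], [1.0, 0.001, -0.0], [-0.0, -0.001, -1.0]]
wrist_force: [-0.5, -0.1, -1.4]
opening: 54.7
grasp_force: 0.0
```

```bash
python3 - <<'E'
from h import *
import cv2
s=robot.sense();i=imaging.camera_info("wrist");P=i["pose"];np.savez("w9.npz",p=P)
a=imaging.grab_frame("wrist")[:,:,::-1];cv2.imwrite("pics/w9.png",a)
print(s['eef_pos'],s['opening'])
b=imaging.grab_frame("scene")[:,:,::-1];cv2.imwrite("pics/s9.png",b)
t=imaging.grab_frame("top")[:,:,::-1];cv2.imwrite("pics/t9.png",t)
def top(k,dl=0): return world(frame_pt(np.array([-63,75+(110+dl)*np.cos(k)+7*np.sin(k),80-(110+dl)*np.sin(k)+7*np.cos(k)]),.55),*V)
for k in(0,.8,1.55): print(k,projw(top(k),P,i["mtx"]).round(),proj("scene",top(k)).round(),proj("top",top(k)).round())
c=np.zeros((480,800,3),np.uint8);c[:,:]=0
c[:450,:480]=cv2.resize(a,(480,450),interpolation=cv2.INTER_AREA)[:, :]
c[:240,480:800]=cv2.resize(b[150:250,220:353],(320,240),interpolation=cv2.INTER_CUBIC)
c[240:480,480:800]=cv2.resize(t[190:280,215:335],(320,240),interpolation=cv2.INTER_CUBIC)
cv2.imwrite("pics/c9.png",c)
E
```

```text
[556.0096658  295.70604549 387.65649437] 54.69099200169353
0 [310. 212.] [268. 181.] [229. 240.]
0.8 [276. 219.] [263. 210.] [244. 259.]
1.55 [264. 263.] [274. 234.] [272. 268.]
```

View pics/c9.png

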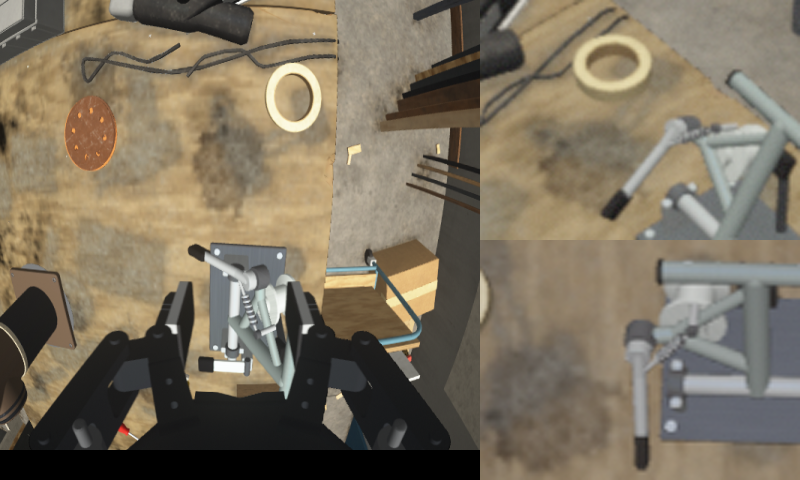

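The scene inset shows the kickstand shoe at scene px (276,235), matching the fully-down prediction of (274,234). Next I grip the top tube.

Call:
step_arm:
  moves:
    - [0, -0.045, 0.012, 0, 0, 0, 0]
    - [0, -0.045, 0.012, 0, 0, 0, 0]
    - [0, -0.045, 0.012, 0, 0, 0, 0]
    - [0, -0.045, 0.012, 0, 0, 0, 0]
    - [0, -0.045, 0.013, 0, 0, 0, 0]
    - [0, -0.047, 0.013, 0, 0, 0, 0]
    - [0, 0, 0, 0.04, 0, 0, 0]
    - [0, 0, 0, 0.04, 0, 0, 0]
    - [0, 0, 0, 0.04, 0, 0, 0]
    - [0, 0, 0, 0, 0, 0, 0]
    - [0, 0, 0, 0, 0, 0, 0]

```text
time_s: 18.88
eef_pos: [631.3, 23.3, 268.4]
tool_rot: [[0.0, 1.0, 0.0], [1.0, -0.0, 0.0], [0.0, 0.0, -1.0]]
wrist_force: [0.2, -0.1, 1.2]
opening: 85.7
grasp_force: 0.0
```

Call:
step_arm:
  moves:
    - [0, 0, 0, 0.02, 0, 0, 0]
    - [0, 0, 0, 0.02, 0, 0, 0]
    - [0, 0, 0, 0.02, 0, 0, 0]
    - [0, 0, 0, 0.012, 0, 0, 0]
    - [0, 0, 0, 0.012, 0, 0, 0]
    - [0, 0, 0, 0, 0, 0, 0]
    - [0, 0, 0, 0, 0, 0, 0]

```text
time_s: 19.75
eef_pos: [630.9, 23.7, 184.6]
tool_rot: [[-0.0, 1.0, 0.001], [1.0, 0.0, -0.0], [-0.0, 0.001, -1.0]]
wrist_force: [-0.6, -0.3, 0.2]
opening: 85.2
grasp_force: 0.0
```

```bash
python3 - <<'E'
from h import *
s=robot.sense();print(s['eef_pos'],s['wrist_force'],s['opening'])
i=imaging.camera_info("wrist");P=i["pose"]
g=imaging.grab_frame("wrist");import cv2;cv2.imwrite("pics/w10.png",g[:,:,::-1])
for y in(50,-25,-70,-100): print(y,projw(world(frame_pt(np.array([0,y,170.]),.55),*V),P,i["mtx"]).round())
E
```

```text
[630.86304131  23.68573732 184.61669592] [-0.62669959 -0.29243916  0.16437122] 85.18458715842192
50 [338.  10.]
-25 [327. 222.]
-70 [320. 330.]
-100 [317. 385.]
```

Centred on the tube. Closing now.

Call:
step_arm:
  moves:
    - [0.5, 0, 0, 0, 0, 0, 0]
    - [1, 0, 0, 0, 0, 0, 0]
    - [1, 0, 0, 0, 0, 0, 0]
    - [1, 0, 0, 0, 0, 0, 0]
    - [1, 0, 0, 0, 0, 0, 0]
    - [1, 0, 0, 0, 0, 0, 0]
    - [1, 0, 0, 0, 0, 0, 0]
  newtons: 30

```text
time_s: 20.68
eef_pos: [630.8, 23.7, 184.2]
tool_rot: [[0.0, 1.0, 0.001], [1.0, -0.0, 0.0], [0.0, 0.001, -1.0]]
wrist_force: [2.4, 0.3, 0.6]
opening: 21.4
grasp_force: 29.6
```

Call:
step_arm:
  moves:
    - [1, 0.0004, -0.0075, -0.0041, 0, 0, 0]
    - [1, 0.0004, -0.0075, -0.0041, 0, 0, 0]
    - [1, 0.0004, -0.0078, -0.0033, 0, 0, 0]
    - [1, 0.0004, -0.0078, -0.0033, 0, 0, 0]
    - [1, 0.0004, -0.0081, -0.0025, 0, 0, 0]
    - [1, 0.0004, -0.0081, -0.0025, 0, 0, 0]
    - [1, 0.0004, -0.0083, -0.0017, 0, 0, 0]
    - [1, 0.0004, -0.0083, -0.0017, 0, 0, 0]
    - [1, 0, 0, 0, 0, 0, 0]

```text
time_s: 21.8
eef_pos: [568.2, 27.1, 211.0]
tool_rot: [[-0.0, 1.0, 0.007], [1.0, 0.0, -0.0], [-0.0, 0.007, -1.0]]
wrist_force: [2.8, 0.7, 8.6]
opening: 21.0
grasp_force: 29.4
```

Call:
step_arm:
  moves:
    - [1, 0.0004, -0.0085, -0.001, 0, 0, 0]
    - [1, 0.0004, -0.0085, -0.001, 0, 0, 0]
    - [1, 0.0004, -0.0085, 0, 0, 0, 0]
    - [1, 0, 0, 0, 0, 0, 0]
    - [1, 0, 0, 0, 0, 0, 0]
    - [1, 0, 0, 0, 0, 0, 0]

```text
time_s: 22.55
eef_pos: [541.1, 28.6, 211.1]
tool_rot: [[-0.0, 1.0, 0.001], [1.0, 0.0, 0.001], [0.001, 0.001, -1.0]]
wrist_force: [1.2, 1.1, 7.0]
opening: 20.9
grasp_force: 31.7
```

```bash
python3 - <<'E'
from h import *
import cv2
s=robot.sense();print(s['eef_pos'],s['wrist_force'],s['opening'],s['time_s'])
t=imaging.grab_frame("top")[:,:,::-1];cv2.imwrite("pics/t11.png",t)
w=imaging.grab_frame("scene")[:,:,::-1];cv2.imwrite("pics/s11.png",w)
i=imaging.camera_info("wrist");P=i["pose"];g=imaging.grab_frame("wrist");cv2.imwrite("pics/w11.png",g[:,:,::-1])
for l in(-.1,0,.1):
  a=[world(frame_pt(np.array([0,50.,170]),l),*V),world(frame_pt(np.array([0,20.,170]),l),*V)]
  print(l,[proj("top",q).round(1) for q in a],[projw(q,P,i["mtx"]).round(1) for q in a],a[0].round(1))
g=g.mean(2)
for v in (40,80,120): print(v,[int(x) for x in g[v,260:420:4]])
for u in (290,300): print(u,[int(x) for x in t.mean(2)[210:265,u]])
E
```

```text
[541.14557443  28.55485571 211.08897511] [1.17868707 1.10638454 7.00384205] 20.934030180224156 22.55
-0.1 [array([278.1, 242. ]), array([290.4, 242.3])] [array([290.9,  11.3]), array([286.6,  93.7])] [530.5 149.3 234.2]
0 [array([278.3, 235. ]), array([290.6, 235.3])] [array([340.5,  12.6]), array([336.2,  95.7])] [547.4 148.4 235. ]
0.1 [array([278.6, 228.2]), array([290.9, 228.4])] [array([389.1,  17.7]), array([385. ,  99.5])] [564.4 147.6 234.2]
40 [124, 112, 99, 92, 172, 200, 137, 149, 149, 148, 146, 141, 112, 137, 156, 174, 182, 188, 195, 201, 202, 201, 197, 195, 190, 174, 161, 112, 156, 155, 153, 152, 151, 150, 151, 150, 151, 150, 148, 148]
80 [97, 104, 104, 99, 169, 78, 223, 130, 118, 112, 234, 93, 133, 152, 171, 183, 188, 195, 201, 205, 204, 201, 198, 194, 182, 171, 152, 251, 251, 166, 244, 243, 242, 241, 239, 237, 235, 232, 230, 228]
120 [162, 162, 104, 115, 119, 120, 118, 120, 119, 117, 110, 126, 146, 164, 180, 187, 193, 200, 203, 202, 200, 197, 193, 186, 174, 161, 198, 250, 239, 231, 243, 244, 244, 245, 245, 245, 245, 246, 246, 246]
290 [116, 134, 191, 199, 148, 135, 164, 201, 201, 202, 202, 203, 203, 203, 203, 204, 204, 205, 205, 200, 178, 184, 145, 147, 157, 159, 159, 153, 144, 125, 109, 116, 112, 107, 93, 91, 90, 87, 81, 92, 102, 102, 89, 86, 91, 102, 108, 112, 111, 117, 116, 114, 111, 107, 104]
300 [71, 63, 65, 70, 70, 78, 80, 82, 87, 92, 93, 97, 99, 98, 98, 99, 99, 99, 100, 99, 98, 97, 96, 95, 87, 83, 82, 78, 76, 75, 73, 60, 54, 48, 47, 45, 47, 46, 46, 54, 80, 95, 95, 94, 93, 89, 89, 86, 84, 82, 80, 77, 75, 70, 70]
```

Call:
step_arm:
  moves:
    - [1, 0, 0, 0, 0, 0, 0]
    - [1, 0, 0, 0, 0, 0, 0]
    - [1, 0, 0, 0, 0, 0, 0]
    - [1, 0, 0, 0, 0, 0, 0]
    - [1, 0, 0, 0, 0, 0, 0]

```text
time_s: 23.32
eef_pos: [541.2, 28.6, 211.1]
tool_rot: [[-0.0, 1.0, 0.001], [1.0, 0.0, 0.001], [0.001, 0.001, -1.0]]
wrist_force: [1.3, 1.4, 7.4]
opening: 21.2
grasp_force: 31.7
```

```bash
python3 -c "
from cell import robot
print(robot.close_job())"
```

```text
the job is handed in; nothing more can be done
None
```

I handed in the job at about 23 s: in the camera images the keeper measured shut (about 0 rad), the kickstand snapped fully down and the frame upright (lean about 0), with the tube gripped at about 30 N; the judge returned no verdict.

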